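# Refit the shaft of a bearing stand

### The arm

A 6-joint arm with a two-finger parallel gripper is mounted at the origin on a cart in front of the work surface, level with it; the furniture and walls round the work are solid. World frame = base frame: x ahead of the robot, y to its left, z up, the work surface at z = 0. Lengths are in mm, angles in degrees, forces in N, time in s.
With the tool pointing down it reaches from about 350 to 850 mm from the base axis. Payload 8.1 kg.
Tool frame: the origin (TCP) lies midway between the tips of the shut fingers; the grasp point (between the pads) lies 19 mm behind it (r.pinch_z is the distance from the TCP to the grasp point, in mm); z points along the fingers, y is the line along which they close (so a half turn about z gives the same grasp; the last joint's range is limited). The gripper opens to 85 mm and grips with 20 to 120 N. Pads are 22 mm wide; open, the fingers measure 114 mm over their backs; the gripper's body (76 mm by 85 mm) begins 54 mm behind the grasp point. The pads swing forward as they close: fully open they stand 13 mm farther back than shut.
Start: joints at [58.419, 7.471, 85.268, -0, 87.261, -4.893], TCP at [269.463, 536.092, 199.392] pointing down, gripper open.
Joint ranges: [-169.43, 169.43], [-51.17, 129.36], [1.28, 143.12], [-76.62, 256.62], [0, 156.53], [-152.29, 152.29]. Speed limits (degrees/s): [136.94, 136.94, 159.86, 180, 180, 180].

### API

Orientations are given as [roll, pitch, yaw] about the fixed x, y, z axes, in that order (R = Rz(yaw) Ry(pitch) Rx(roll)).
In Python, from bench import sensors, optics, job, r gives the robot as it stands.
- The arm moves only by the tool play_rows, never from a script. Its argument "motion" is a list that holds one entry, the list of rows, each a list of 6 numbers: the shift along the tool's x, y, z in cm, then the turn, a rotation vector about the tool's x, y, z in degrees. In form: [[[x, y, z, ax, ay, az], ...]]. A call has 1 to 5 rows; each row is the pose to reach, as a shift and turn from the pose commanded when the call began, along the tool's axes at that moment; what a row does not reach only later rows make up. A row lasts 1/10 s, in which the tool goes at most 50 mm and 8.59 degrees, less where a joint would pass 70% of its speed; a pose out of reach is approached as far as the arm can. A call with a gripper value outside its range is refused whole. "jaw" is the opening, from 0 (shut) to 1 (fully open), set as the call begins (left out, the last holds). The fingers move at their own pace and stop on an object; "squeeze" is the grip in N (left out, the last holds). Time passes only in rows, so rows that repeat a pose let the fingers close. It gives the time, the measured TCP pose, the force, the opening and the grip force at its end, in the units of the state.
- sensors.sense(): the state, without advancing time (a new reading comes with each control period).
- optics.snapshot(name): name is "scene" or "top" or "wrist"; returns a dict with "pixels" (400x640x3 uint8, red, green, blue), "mtx" (3x3 intrinsics, pixels), "R" (3x3) and "t" (3): a world point X has camera coordinates R X + t; the wrist camera has in their place "T_tool_cam" (4x4, takes a point from camera to tool coordinates, whose origin is the TCP and whose axes are the flange's). Camera axes: x right, y down, z forward; pixel columns grow to the right and rows downward; lengths in mm; the calibration is good to about 2 mm. A picture is of the moment at which its call begins: read the wrist's pose just before it. There is no depth.
- job.hand_in(): hands the job in; it is judged then, once.
The state is a dict: "time": time; "joint_pos": joint angles; "qd": joint speeds; "joint_efforts": joint torques, N m; "tool_pos": TCP position; "tcp_rot": TCP orientation; "ft_force": force on the tool from outside, world axes, zero at the start; "wrist_torque": the same for the moment, N m; "finger_gap": finger opening in mm; "grip_force": force on a finger pad.
Only numpy, scipy, OpenCV 4.12 (cv2) and the standard library are available. Lean on these libraries where they do the work, as an engineer would, in place of code of your own. Each camera call takes 0.05 s, during which the arm holds its last target. There are 200 camera calls.

### The job

Fit the steel shaft into the bearing stand. Take the shaft by its bare part, draw it knob and all out of the sleeve of its holder, and thread its tip through the first two blocks of the stand, entering at the end nearer the holder; let go so that it rests there, then take it by its black knob and push it on through the third block until the knob sits against the first block, and let go. Leave the other things on the bench where they are.

Things in the scene. Friction and masses are not known exactly. Their poses are not given: they have to be found in the camera images.
- shaft: Round steel shaft with a black knob on one end, 196 mm long, about 0.25 kg. Bare shaft 16 mm thick, 160 mm long; knob 30 mm thick, 36 mm long. Origin on the axis at the shoulder (the flat knob face where the bare shaft begins); x along the shaft to the tip; it may spin about x. Centre of mass 60 mm from the shoulder. Starts level in the holder, axis 50 mm up, tip along the holder's +x.
- shaft_tip (a point): Middle of the shaft's end face, 160 mm from the shoulder; the last 10 mm of the shaft taper from 16 to 9 mm.
- shaft_knob (a point): Middle of the knob, on the axis, 18 mm behind the shoulder.
- stand: Bearing stand, fixed: grey base plate 200 x 70 mm, 10 mm thick, with three equal aluminium blocks in a row, each 20 mm thick and 50 mm wide, top 80 mm above the bench, at x = -60, 0, +60 mm. Each has a round hole 20 mm wide right through; the holes share one axis along x, 55 mm above the bench. Origin under the base's middle at bench height. The shaft goes in at the -x end, tip towards +x.
- stand_entry (a point): Centre of the first block's hole at its outer (-x) face, 55 mm above the bench, 70 mm from the stand's middle. The first block is the one at the end towards the holder's side of the bench (robot's right).
- stand_exit (a point): Centre of the third block's hole at its outer (+x) face. When home, the tip stands 20 mm out of it.
- holder: Shaft holder, fixed: grey base 220 x 60 mm, a square roofed sleeve at its -x end over the knob and 12 mm of bare shaft (60 mm long, 50 mm wide, top 76 mm up, 5 to 6 mm free beside and over the knob, open only in front, at x = -38 mm), a post notched from above under the tip (x = 90 to 100 mm, 38 mm wide, top 54 mm up). Origin at bench height under the shaft's axis, x along it to the tip.
- holder_seat (a point): Where the stored shaft's shoulder lies: 12 mm inside the sleeve, 50 mm above the bench. Drawn 50 mm or more along the holder's +x the knob is clear of the sleeve and the shaft can be lifted.
- brown_bottle: Bystander: brown glass bottle with a black cap, 54 mm wide, 125 mm high; stands loose. Origin under its middle.
- pp_bottle: Bystander: white plastic bottle with a blue cap, 64 mm wide, 130 mm high; stands loose. Origin under its middle.
- beaker_small: Bystander: small clear beaker, 66 mm wide, 69 mm high; stands loose. Origin under its middle.
- tape: Bystander: roll of tan tape lying flat, 96 mm wide, 25 mm high; stands loose. Origin under its middle.
- flask: Bystander: round clear flask with a cork, 66 mm wide, 149 mm high; stands loose. Origin under its middle.

How it is judged (in metres and radians):
On the way, in this order (a step that is already met when the one before it is completed fails the run):
1. the shaft is drawn out of the sleeve by its bare part, in the fingers (distance between shaft and holder_seat above 0.055 m and contact force between the fingers and shaft above 1 N), for 0.1 s.
2. the shaft rests in the first two blocks, let go, before it is home (x of shaft_tip in the frame of stand between -0.006 and 0.08 m and angle between the x axis of shaft and the x axis of stand, either way round below 0.15 rad and z of shaft_tip in the frame of stand between 0.045 and 0.065 m and y of shaft_tip in the frame of stand between -0.01 and 0.01 m and contact force between the fingers and shaft below 0.1 N and linear speed of shaft below 0.01 m/s), for 0.2 s.
At the end, for the whole second after the job is handed in: The shaft lies at rest and released through all three holes (within 0.06 rad of their axis), tip out of the third block, its knob's shoulder within 4.5 mm of the first block's outer face (x of shaft in the frame of stand between -0.0745 and -0.066 m and distance between shaft and stand_entry below 0.007 m and angle between the x axis of shaft and the x axis of stand, either way round below 0.06 rad and x of shaft_tip in the frame of stand above 0.085 m and linear speed of shaft below 0.01 m/s); the robot touches nothing.
It fails at once if a loose bystander is shoved more than 30 mm or knocked over (distance of any of brown_bottle, pp_bottle, beaker_small, tape, flask from where it was at the start of the episode above 0.03 m or angle between any of brown_bottle, pp_bottle, beaker_small, tape, flask's own z axis and vertical above 0.5 rad).
It also fails if it takes over 58 s, if anything falls off the work surface, if the arm or the gripper's body presses on something with over 40 N, if the wrist force passes 120 N, or if a joint passes its speed limit or range.

## Working session

There is one attempt and no reset: what is moved stays moved. The work goes in short steps, Python scripts to look and compute and a tool call to move; the robot and the scene stay as the last step left them, time stands still between calls to the robot, and variables do not carry over. Pictures are saved under pics/ and viewed, at most 10 in all, crops included, and the job is handed in when it is done.

Besides the shell and the picture viewer there is one more tool, called after ">>>" as name(argument=value, ...) on one line, values as JSON. play_rows: Moves the arm, as the interface text tells. Its arguments: {"type":"object","properties":{"motion":{"type":"array","items":{"type":"array","items":{"type":"array","items":{"type":"number"}}}},"jaw":{"type":"number"},"squeeze":{"type":"number"}},"required":["motion"]}

```bash
ls; mkdir -p pics
cat > h.py <<'E'
import numpy as np, cv2
from bench import sensors, optics, job, r
from scipy.spatial.transform import Rotation as Ro
def snap(n,f):
    s=sensors.sense(); d=optics.snapshot(n); cv2.imwrite('pics/'+f+'.png',d['pixels'][:,:,::-1])
    np.savez('pics/'+f+'.npz',pos=s['tool_pos'],rot=s['tcp_rot'],**{k:np.array(v) for k,v in d.items()}); return d
def cam(f):
    d=np.load('pics/'+f+'.npz')
    if 'R' in d: R,t=d['R'],d['t']
    else:
        T=np.eye(4);T[:3,:3]=Ro.from_euler('xyz',d['rot'],degrees=True).as_matrix();T[:3,3]=d['pos']
        W=np.linalg.inv(T@d['T_tool_cam']);R,t=W[:3,:3],W[:3,3]
    return d['mtx'],R,t
def ray(f,uv,z):
    K,R,t=cam(f);c=-R.T@t;v=R.T@np.linalg.solve(K,[uv[0],uv[1],1.]);return c+v*(z-c[2])/v[2]
def proj(f,X):
    K,R,t=cam(f);p=K@(R@np.array(X,float)+t);return p[:2]/p[2]
E
python3 - <<'E'
from h import *
print(sensors.sense())
for n in ['top','scene']:
    snap(n,n+'0'); K,R,t=cam(n+'0'); print(n,K.tolist(),(-R.T@t).round(),R.round(2).tolist())
E
```

```text
pics
{'time': 0.0, 'joint_pos': array([ 5.84175861e+01,  7.51410316e+00,  8.53310970e+01,  7.13779809e-04,
        8.72621882e+01, -4.89235586e+00]), 'qd': array([-0.09321819, -0.05334023, -0.01185035, -0.02319428,  0.03206696,
       -0.01671902]), 'joint_efforts': array([-1.35203089e-03, -5.69409227e+01, -5.00545013e+01, -2.78984669e-05,
        1.49371993e-02,  6.46960373e-06]), 'tool_pos': array([269.1389571 , 535.5509114 , 198.33755523]), 'tcp_rot': array([-1.79893064e+02, -9.86879960e-03,  1.53309898e+02]), 'ft_force': array([0.51986338, 0.36689166, 0.39881911]), 'wrist_torque': array([0.02522338, 0.04968328, 0.01000412]), 'grip_force': 0.0, 'finger_gap': 85.57118372821327}
top [[374.4692113789471, 0.0, 322.2325755565833], [0.0, 374.4692113789471, 197.7916229733936], [0.0, 0.0, 1.0]] [ 221.  -48. 1428.] [[0.08, -1.0, -0.0], [-0.97, -0.08, -0.21], [0.21, 0.02, -0.98]]
scene [[369.6636435477223, 0.0, 317.30795045642503], [0.0, 369.6636435477223, 200.43054019568163], [0.0, 0.0, 1.0]] [  98. -939.  783.] [[0.91, -0.42, -0.01], [-0.26, -0.54, -0.8], [0.33, 0.73, -0.6]]
```

View pics/top0.png

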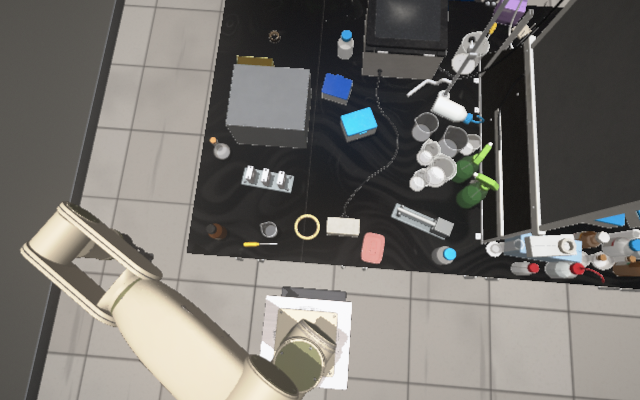

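View pics/scene0.png

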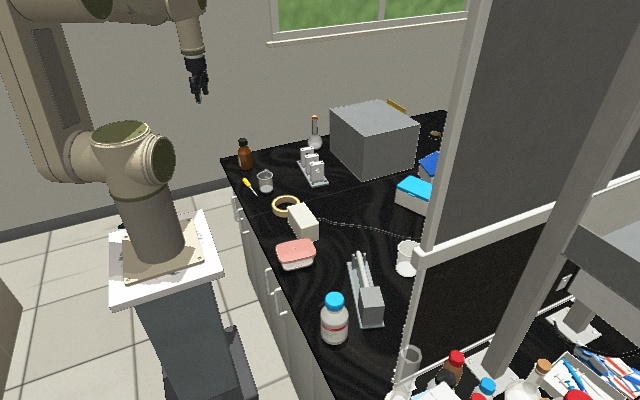

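The top view shows the stand at about (268,178). The holder runs from (393,213), the tip end, to (452,232), the sleeve end, and the white bottle is at (446,255). Next I'll turn these into rough positions.

Run:
```python
from h import *
for n,uv,z in [('tipend',(394,211),50),('sleeve',(443,229),76),('s left',(250,173),80),('s mid',(265,176),80),('s right',(280,178),80),('ppcap',(448,254),130),('flask',(221,151),40),('beaker',(268,228),69),('brown',(215,230),125)]:
    print(n,ray('top0',uv,z).round(0))
s=sensors.sense();print(cam('top0')[0][0,0]);
d=snap('wrist','w0');print(d['T_tool_cam'],d['mtx'])
# bright low-saturation masks
im=cv2.imread('pics/top0.png');hsv=cv2.cvtColor(im,cv2.COLOR_BGR2HSV)
for nm,(x0,y0,x1,y1) in dict(holder=(385,195,460,243),stand=(235,158,300,196)).items():
    m=((hsv[y0:y1,x0:x1,2]>75)).astype(np.uint8)
    c=max(cv2.findContours(m,0,2)[0],key=cv2.contourArea)+[x0,y0]
    b=cv2.boxPoints(cv2.minAreaRect(c)); print(nm,cv2.contourArea(c)); [print(p,ray('top0',p,20).round()) for p in b]
```

```text
tipend [ 494. -294.   50.]
sleeve [ 436. -469.   76.]
s left [589. 254.  80.]
s mid [582. 197.  80.]
s right [579. 140.  80.]
ppcap [ 342. -470.  130.]
flask [680. 387.  40.]
beaker [390. 166.  69.]
brown [361. 341. 125.]
374.4692113789471
[[ 2.26025640e-04 -9.53126748e-01 -3.02571233e-01  7.69762758e+01]
 [ 9.99999845e-01  6.14456845e-05  5.53456711e-04 -6.27300511e-01]
 [-5.08922698e-04 -3.02571311e-01  9.53126614e-01 -1.75398818e+02]
 [ 0.00000000e+00  0.00000000e+00  0.00000000e+00  1.00000000e+00]] [[331.43146252   0.         315.69523123]
 [  0.         331.43146252 198.71957303]
 [  0.           0.           1.        ]]
holder 898.5
[389.56903 216.67241] [ 476. -283.   20.]
[397.22418 198.81035] [ 548. -309.   20.]
[454.55176 223.37932] [ 470. -530.   20.]
[446.8966  241.24138] [ 400. -501.   20.]
stand 912.0
[240.25835 184.1533 ] [558. 300.  20.]
[243.911   163.69841] [642. 296.  20.]
[294.4771  172.72807] [621.  95.  20.]
[290.82446 193.18297] [538. 101.  20.]
```

>>> play_rows(motion=[[[-4.4, -1.6, -0.6, 0, 0, 7], [-8.7, -3.2, -1.1, 0, 0, 14], [-13, -4.8, -1.6, 0, 0, 21], [-17.3, -6.4, -2.1, 0, 0, 28], [-21.7, -7.9, -2.6, 0, 0, 34.6]]], jaw=1, squeeze=40)

```text
time: 0.65
tool_pos: [428.5, 366.5, 225.3]
tcp_rot: [-180.0, -0.0, 118.4]
ft_force: [0.9, -0.1, 0.5]
finger_gap: 85.1
grip_force: 0.0
```

>>> play_rows(motion=[[[-4.5, 1.2, -0.5, 0, 0, 7], [-9, 2.4, -1.1, 0, 0, 14], [-13.4, 3.6, -1.6, 0, 0, 21], [-17.9, 4.7, -2.1, 0, 0, 28], [-22.3, 5.8, -2.6, 0, 0, 34.6]]])

```text
time: 1.15
tool_pos: [586.8, 198.6, 251.3]
tcp_rot: [-180.0, 0.0, 83.8]
ft_force: [0.8, -0.2, 1.1]
finger_gap: 85.5
grip_force: 0.0
```

Run:
```python
from h import *
s=sensors.sense();print(s['time'],s['tool_pos'],s['tcp_rot'],s['joint_pos'])
snap('wrist','w1')
for X in [(585,198,80),(580,98,10),(600,298,10)]: print(proj('w1',X))
```

```text
1.15 [586.78494962 198.604934   251.26673793] [-1.79975652e+02  6.72643578e-03  8.38173330e+01] [1.39568527e+01 9.63248769e+00 7.75197264e+01 2.07072808e-03
 9.28729614e+01 2.01396245e+01]
[313.96257432 169.72763858]
[318.63878356 230.41189303]
[317.72927275  72.57534646]
```

View pics/w1.png

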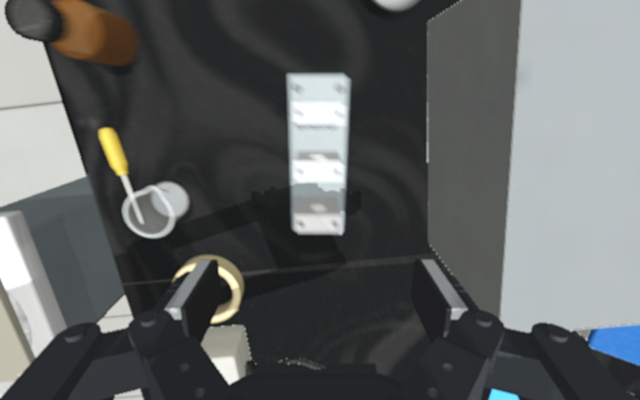

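The wrist view shows the stand base with corners at about (287,73), (349,73), (344,235) and (292,235), and bright block tops near rows 112, 170 and 217. I'll fit the corners more precisely.

```bash
cat >> h.py <<'E'
def fit(f,box,thr,z):
    im=cv2.imread('pics/'+f+'.png',0);x0,y0,x1,y1=box
    m=(im[y0:y1,x0:x1]>thr).astype(np.uint8);m=cv2.morphologyEx(m,cv2.MORPH_CLOSE,np.ones((9,9)))
    c=max(cv2.findContours(m,0,2)[0],key=cv2.contourArea)+[x0,y0]
    P=np.array([ray(f,p[0],z)[:2] for p in c]).astype(np.float32)
    (cx,cy),(w,h),a=rc=cv2.minAreaRect(P);return rc,cv2.boxPoints(rc)
E
python3 - <<'E'
from h import *
print(fit('w1',(270,60,365,245),100,10))
im=cv2.imread('pics/w1.png',0)
for x in (305,318,332): print(x,im[66:242,x].tolist())
for y in (80,165): print(y,im[y,275:360].tolist())
E
```

```text
(((589.2651977539062, 194.43997192382812), (207.29185485839844, 76.2376937866211), 83.82672882080078), array([[540.22174,  95.4942 ],
       [616.0174 ,  87.29593],
       [638.30865, 293.38574],
       [562.513  , 301.584  ]], dtype=float32))
305 [47, 49, 50, 51, 50, 58, 87, 128, 161, 182, 200, 213, 221, 224, 225, 226, 225, 226, 225, 225, 225, 225, 223, 222, 222, 223, 224, 225, 226, 226, 226, 225, 223, 223, 230, 237, 244, 251, 255, 255, 255, 255, 255, 255, 255, 255, 255, 255, 255, 255, 255, 255, 255, 255, 255, 255, 252, 240, 224, 204, 190, 190, 199, 210, 217, 221, 224, 224, 224, 223, 223, 223, 223, 223, 222, 222, 222, 223, 222, 222, 222, 222, 219, 213, 204, 194, 183, 171, 165, 165, 164, 164, 170, 190, 215, 235, 248, 255, 255, 255, 255, 255, 255, 255, 255, 255, 255, 255, 255, 255, 255, 255, 255, 255, 253, 242, 220, 186, 162, 156, 156, 157, 156, 155, 156, 156, 155, 156, 155, 153, 151, 148, 145, 143, 142, 142, 142, 143, 143, 143, 143, 143, 143, 143, 142, 142, 151, 170, 186, 200, 212, 221, 227, 230, 230, 230, 228, 222, 215, 212, 213, 216, 220, 218, 211, 196, 176, 151, 108, 56, 26, 25, 2
[... 1868 characters left out ...]
, 227, 226, 226, 226, 226, 225, 225, 226, 226, 226, 226, 226, 226, 227, 227, 227, 228, 228, 228, 228, 228, 228, 227, 227, 227, 227, 228, 228, 228, 228, 228, 228, 228, 227, 227, 225, 225, 225, 225, 226, 226, 226, 226, 225, 221, 215, 206, 195, 184, 169, 150, 122, 87, 59, 51, 51, 52, 51, 50, 49, 48]
165 [56, 56, 56, 56, 56, 57, 56, 56, 56, 55, 55, 52, 54, 80, 122, 155, 183, 213, 232, 245, 252, 254, 255, 255, 255, 255, 255, 255, 255, 255, 255, 255, 255, 255, 255, 255, 255, 255, 255, 255, 255, 255, 255, 255, 255, 255, 255, 255, 255, 255, 255, 255, 255, 255, 255, 255, 255, 255, 255, 255, 255, 255, 255, 255, 255, 255, 252, 242, 225, 201, 176, 143, 97, 60, 47, 46, 46, 47, 47, 46, 47, 46, 47, 46, 46]
```

>>> play_rows(motion=[[[-4.5, -0.4, 0.4, 0, 0, 0], [-9, -0.8, 0.8, 0, 0, 0], [-13.5, -1.2, 1.2, 0, 0, 0], [-18, -1.6, 1.6, 0, 0, 0], [-22.5, -2, 2, 0, 0, 0]]])

```text
time: 1.7
tool_pos: [542.1, -23.0, 230.9]
tcp_rot: [-180.0, 0.0, 84.1]
ft_force: [0.8, -0.1, 0.5]
finger_gap: 85.8
grip_force: 0.0
```

>>> play_rows(motion=[[[-4.5, -0.4, 0.4, 0, 0, 0], [-9, -0.8, 0.8, 0, 0, 0], [-13.5, -1.2, 1.2, 0, 0, 0], [-18, -1.6, 1.6, 0, 0, 0], [-22.5, -2, 2, 0, 0, 0]]])

```text
time: 2.2
tool_pos: [499.1, -244.8, 211.1]
tcp_rot: [-180.0, -0.0, 84.1]
ft_force: [0.1, 0.3, 0.2]
finger_gap: 85.4
grip_force: 0.0
```

>>> play_rows(motion=[[[-4.5, -0.3, 0.3, 0, 0, 3.3], [-9, -0.6, 0.6, 0, 0, 6.6], [-13.5, -0.9, 0.9, 0, 0, 10], [-18.2, -1.2, 1, 0, 0, 13.2], [-18.2, -1.2, 1, 0, 0, 13.2]]])

```text
time: 2.7
tool_pos: [466.6, -427.9, 199.7]
tcp_rot: [-179.9, 0.1, 70.5]
ft_force: [-0.0, 0.9, 0.0]
finger_gap: 85.3
grip_force: 0.0
```

Run:
```python
from h import *
s=sensors.sense();print(s['time'],s['tool_pos'],s['tcp_rot'],s['joint_pos'])
snap('wrist','w2')
```

```text
2.7 [ 466.61366586 -427.86369966  199.68674364] [-1.79884011e+02  5.94705360e-02  7.05182045e+01] [-47.09129982  12.64864229  79.45337757  -0.10651919  87.97320337
 -27.60560703]
```

View pics/w2.png

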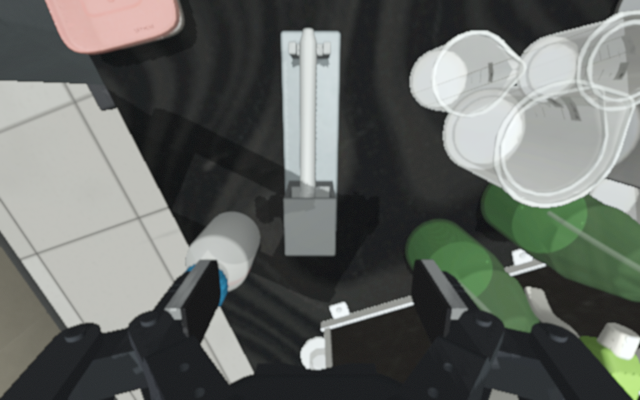

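The shaft runs along column ~307, from the tip at row 28 to the sleeve front at row ~196. The sleeve spans columns 285-337 and the base starts at row 31. Now I'll measure the shaft axis and the sleeve front.

Run:
```python
from h import *
im=cv2.imread('pics/w2.png',0)
for y in (45,80,120,160,180): print(y,im[y,278:345].tolist())
print(im[20:60,307].tolist());print('front',im[180:262,307].tolist());print(im[180:262,325].tolist())
print(fit('w2',(270,20,350,270),100,10))
for uv,z in [((311,196),76),((311,256),76),((285,230),76),((336,230),76),((307,28),50)]: print(uv,ray('w2',uv,z).round(1))
```

```text
45 [34, 42, 91, 147, 184, 203, 210, 211, 210, 204, 196, 203, 209, 212, 214, 217, 212, 188, 168, 186, 192, 172, 164, 181, 197, 205, 214, 221, 225, 227, 228, 229, 229, 225, 218, 208, 196, 177, 170, 193, 206, 208, 206, 199, 182, 183, 204, 214, 215, 215, 216, 211, 202, 207, 213, 214, 213, 214, 213, 208, 193, 162, 112, 65, 51, 51, 53]
80 [41, 37, 45, 92, 149, 183, 201, 206, 204, 200, 199, 199, 200, 200, 200, 200, 200, 201, 201, 203, 197, 181, 170, 181, 195, 205, 214, 221, 225, 227, 228, 228, 225, 219, 211, 201, 186, 167, 171, 198, 212, 213, 213, 214, 213, 213, 214, 214, 214, 215, 215, 215, 214, 213, 213, 213, 214, 215, 213, 202, 177, 131, 75, 48, 47, 45, 43]
120 [43, 43, 41, 46, 89, 144, 179, 198, 205, 204, 199, 197, 197, 198, 198, 198, 198, 198, 199, 199, 195, 181, 170, 182, 196, 205, 215, 222, 227, 229, 229, 226, 221, 214, 205, 193, 175, 166, 187, 205, 210, 210, 210, 210, 209, 208, 208, 209, 209, 209, 210, 210, 210, 210, 210, 210, 210, 208, 199, 177, 131, 77, 51, 51, 52, 50, 48]
160 [48, 47, 46, 43, 45, 74, 129, 173, 196, 201, 198, 194, 193, 193, 194, 194, 194, 194, 194, 193, 188, 173, 
[... 1269 characters left out ...]
 137, 137, 138, 136, 137, 138, 137, 136, 137, 137, 137, 137, 137, 136, 136, 136, 136, 136, 136, 136, 136, 136, 135, 135, 136, 136, 136, 135, 135, 136, 136, 135, 135, 135, 135, 135, 135, 134, 135, 135, 135, 135, 134, 134, 134, 135, 134, 135, 134, 122, 92, 54, 27, 21, 21, 23, 21]
(((465.5205383300781, -412.515869140625), (249.10202026367188, 61.474185943603516), 69.97808837890625), array([[ 393.99744, -519.0155 ],
       [ 451.75623, -540.063  ],
       [ 537.04364, -306.01624],
       [ 479.28485, -284.96875]], dtype=float32))
(311, 196) [ 457.4 -441.1   76. ]
(311, 256) [ 436.1 -500.3   76. ]
(285, 230) [ 421.7 -465.3   76. ]
(336, 230) [ 468.7 -481.9   76. ]
(307, 28) [ 503.4 -300.9   50. ]
```

Run:
```python
from h import *
a=ray('w2',(307.2,170),50);b=ray('w2',(308,45),50);d=(b-a)/np.linalg.norm(b-a)
print('heading',np.degrees(np.arctan2(d[1],d[0])))
tip=ray('w2',(308,27),50);f=ray('w2',(310,198),76);fx=a+d*np.dot(f-a,d)*1
fx[2]=50
sh=fx-12*d; print('shoulder from front',sh,'from tip',tip-160*d)
g=sh+30*d;print('grasp30',g)
s=sensors.sense();Rt=Ro.from_euler('xyz',s['tcp_rot'],degrees=True).as_matrix()
print('shift to it, cm',Rt.T@(np.array([g[0],g[1],31])-s['tool_pos'])/10, r.pinch_z)
```

```text
heading 69.72579076329865
shoulder from front [ 448.38111238 -452.65942999   50.        ] from tip [ 449.03976409 -450.58272417   50.        ]
grasp30 [ 458.77651561 -424.51807978   50.        ]
shift to it, cm [-0.22530335 -0.83127045 16.89811842] 18.700000000000003
```

>>> play_rows(motion=[[[-0.2, -0.8, 4, 0, 0, 0.8], [-0.2, -0.8, 8, 0, 0, 0.8], [-0.2, -0.8, 12, 0, 0, 0.8], [-0.2, -0.8, 14.5, 0, 0, 0.8], [-0.2, -0.8, 16.8, 0, 0, 0.8]]], jaw=1)

```text
time: 3.25
tool_pos: [460.8, -420.1, 31.2]
tcp_rot: [-179.9, -0.1, 70.2]
ft_force: [0.1, -0.3, 0.8]
finger_gap: 84.9
grip_force: 0.0
```

Run:
```python
from h import *
s=sensors.sense();print(s['time'],s['tool_pos'],s['tcp_rot'],s['ft_force'])
snap('wrist','w3')
```

```text
3.25 [ 460.77731797 -420.10863168   31.20108438] [-1.79882642e+02 -8.45152374e-02  7.02057455e+01] [ 0.08023169 -0.30705156  0.77227877]
```

View pics/w3.png

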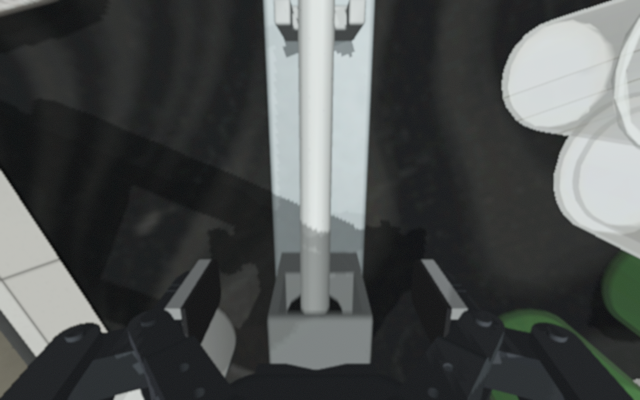

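The wrist view shows the shaft at column ~317, centred between the fingers (212 and 427), with the sleeve front at row ~315 behind the pads. I'll close on it.

>>> play_rows(motion=[[[0, 0, 0, 0, 0, 0], [0, 0, 0, 0, 0, 0], [0, 0, 0, 0, 0, 0], [0, 0, 0, 0, 0, 0], [0, 0, 0, 0, 0, 0]]], jaw=0, squeeze=60)

```text
time: 3.8
tool_pos: [461.6, -422.8, 34.6]
tcp_rot: [179.9, 0.0, 70.1]
ft_force: [0.7, 0.2, 0.4]
finger_gap: 12.4
grip_force: 0.0
```

>>> play_rows(motion=[[[0, 0, 0, 0, 0, 0], [0, 0, 0, 0, 0, 0], [0, 0, 0, 0, 0, 0], [0, 0, 0, 0, 0, 0]]])

```text
time: 4.2
tool_pos: [461.0, -422.3, 33.3]
tcp_rot: [-180.0, -0.0, 70.1]
ft_force: [-0.5, -0.1, -0.7]
finger_gap: 0.0
grip_force: 0.0
```

The gap went to 0, so the grasp missed the shaft. I'll look.

Run:
```python
from h import *
s=sensors.sense();print(s)
snap('wrist','w4')
```

```text
{'time': 4.2, 'joint_pos': array([-4.71835717e+01,  1.88784923e+01,  8.99971500e+01, -9.28570041e-04,
        7.11322215e+01, -2.72935326e+01]), 'qd': array([ 0.00217784, -0.02417694, -0.11149081, -0.02203345,  0.02892209,
        0.03104615]), 'joint_efforts': array([-1.94599293e-04, -6.29706645e+01, -4.59208274e+01, -1.66410819e-04,
        2.05455050e-03, -2.87334171e-05]), 'tool_pos': array([ 461.03236047, -422.25964133,   33.32432523]), 'tcp_rot': array([-1.79992609e+02, -2.82509440e-03,  7.01102611e+01]), 'ft_force': array([-0.47827632, -0.11110282, -0.70002791]), 'wrist_torque': array([-0.03646268, -0.01886013, -0.00573039]), 'grip_force': 0.0, 'finger_gap': 0.008337438947789998}
```

View pics/w4.png

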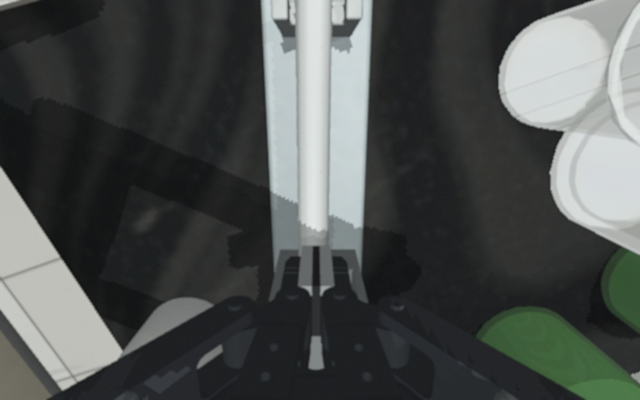

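The fingers are shut around row 250-300 on the shaft line. I'll check where the TCP and the pads should project.

Run:
```python
from h import *
d=np.load('pics/w4.npz');T=np.linalg.inv(d['T_tool_cam']);K=d['mtx']
for p in [(0,0,0),(11,0,0),(-11,0,0),(11,0,-18.7),(0,0,-18.7),(0,0,-37),(11,-8,-37),(11,8,-37),(11,8,0),(11,-8,0)]:
    q=K@(T@np.array([*p,1.]))[:3];print(p,(q[:2]/q[2]).round())
im=cv2.imread('pics/w4.png');c=im[200:400,220:420];cv2.imwrite('pics/w4c.png',cv2.resize(c,(600,600),interpolation=2))
```

```text
(0, 0, 0) [315. 234.]
(11, 0, 0) [315. 216.]
(-11, 0, 0) [315. 251.]
(11, 0, -18.7) [315. 229.]
(0, 0, -18.7) [315. 248.]
(0, 0, -37) [315. 266.]
(11, -8, -37) [297. 244.]
(11, 8, -37) [332. 244.]
(11, 8, 0) [329. 216.]
(11, -8, 0) [301. 216.]
```

View pics/w4c.png

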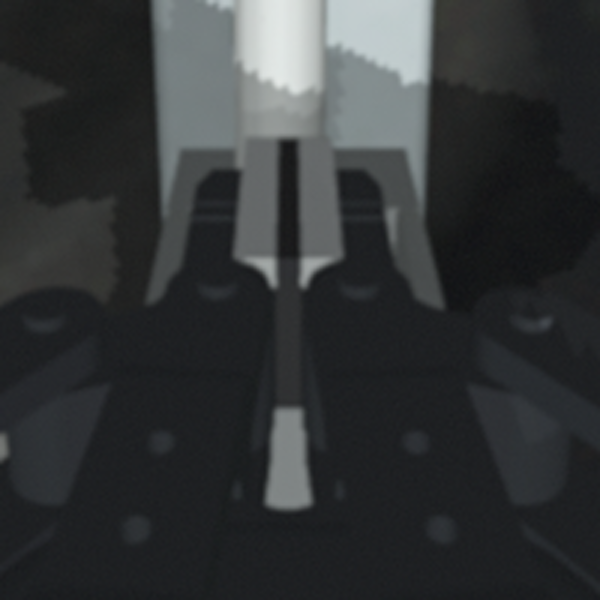

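The pads' visible tips (row ~247 shut, ~262 open) lie well above the projected TCP (row 216-234). That suggests the real fingertips sit about 40 mm behind the reported TCP. I'll check this against the scene camera.

Run:
```python
from h import *
p=np.array([269.1,535.6,198.3])
yv=np.array([.449,.894,0])
for dz in (0,13,40,55): print(dz,[proj('scene0',p+[0,0,dz]+s*42*yv).round(1) for s in(-1,0,1)])
im=cv2.imread('pics/scene0.png',0)
for y in range(70,112,2): print(y,np.where(im[y,180:225]<60)[0][[0,-1]]+180 if (im[y,180:225]<60).any() else None)
snap('scene','s1'); s=sensors.sense()
for dz in (0,20,40,60): print(dz,proj('s1',s['tool_pos']+[0,0,dz]).round(1))
im=cv2.imread('pics/s1.png');u,v=proj('s1',s['tool_pos']).astype(int);print(u,v)
cv2.imwrite('pics/s1c.png',cv2.resize(im[v-60:v+40,u-60:u+60],(720,600),interpolation=2))
```

```text
0 [array([201.7, 113.5]), array([204.7, 109.2]), array([207.6, 105.1])]
13 [array([201. , 110.3]), array([204.1, 106.1]), array([207. , 102.1])]
40 [array([199.7, 103.7]), array([202.7,  99.6]), array([205.7,  95.7])]
55 [array([198.9,  99.9]), array([202. ,  95.9]), array([205.,  92.])]
70 [187 206]
72 [191 206]
74 [192 207]
76 [192 206]
78 [189 208]
80 [189 208]
82 [190 206]
84 [190 206]
86 [190 206]
88 [191 206]
90 [191 206]
92 [191 207]
94 [195 206]
96 [196 199]
98 [195 199]
100 [196 199]
102 None
104 None
106 None
108 None
110 None
0 [365.7 291. ]
20 [366.2 285.8]
40 [366.8 280.4]
60 [367.3 274.9]
365 290
```

View pics/s1c.png

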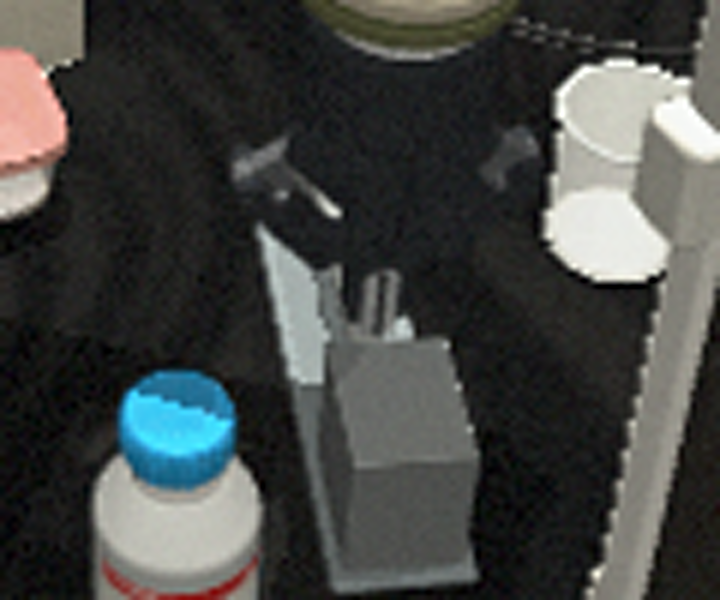

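The scene view agrees. The open tips sit about 50 mm above the reported TCP, so the real grasp point is about 37 mm higher than nominal, and the fingers closed above the shaft. The crop shows the shut pads at (380,300), standing over the shaft line and touching nothing. I'll reopen, go 37 mm lower and close.

>>> play_rows(motion=[[[0, 0, 0, 0, 0, 0], [0, 0, 0, 0, 0, 0], [0, 0, 0, 0, 0, 0], [0, 0, 0, 0, 0, 0], [0, 0, 0, 0, 0, 0]]], jaw=1)

```text
time: 4.8
tool_pos: [461.1, -422.3, 33.4]
tcp_rot: [180.0, 0.0, 70.1]
ft_force: [1.0, 0.3, 0.1]
finger_gap: 72.4
grip_force: 0.0
```

>>> play_rows(motion=[[[0, 0, 0, 0, 0, 0], [0, 0, 0, 0, 0, 0], [0, 0, 1.2, 0, 0, 0], [0, 0, 2.4, 0, 0, 0], [0, 0, 3.6, 0, 0, 0]]])

```text
time: 5.3
tool_pos: [460.6, -421.8, -4.4]
tcp_rot: [-179.9, -0.0, 70.1]
ft_force: [0.4, 1.2, 0.3]
finger_gap: 85.7
grip_force: 0.0
```

>>> play_rows(motion=[[[0, 0, 0, 0, 0, 0], [0, 0, 0, 0, 0, 0], [0, 0, 0, 0, 0, 0], [0, 0, 0, 0, 0, 0], [0, 0, 0, 0, 0, 0]]], jaw=0)

```text
time: 5.8
tool_pos: [461.4, -422.7, -1.8]
tcp_rot: [179.9, 0.0, 70.1]
ft_force: [-1.6, 1.3, 3.6]
finger_gap: 14.4
grip_force: 58.5
```

>>> play_rows(motion=[[[0, 0, 0, 0, 0, 0], [0, 0, 0, 0, 0, 0], [0, 0, 0, 0, 0, 0], [0, 0, 0, 0, 0, 0]]])

```text
time: 6.2
tool_pos: [461.4, -422.7, -1.9]
tcp_rot: [180.0, 0.0, 70.1]
ft_force: [-1.7, 1.4, 5.0]
finger_gap: 14.0
grip_force: 58.7
```

It's gripped: gap 14 mm at 58.7 N. Next I'll draw it 70 mm along tool x with a slight lift.

>>> play_rows(motion=[[[0, 0, -0.1, 0, 0, 0], [1, 0, -0.15, 0, 0, 0], [2.2, 0, -0.15, 0, 0, 0], [3.6, 0, -0.15, 0, 0, 0], [5, 0, -0.15, 0, 0, 0]]])

```text
time: 6.7
tool_pos: [478.4, -373.4, -1.5]
tcp_rot: [-180.0, -0.0, 70.1]
ft_force: [-0.4, 0.1, -2.5]
finger_gap: 14.0
grip_force: 58.4
```

>>> play_rows(motion=[[[1.2, 0, 0, 0, 0, 0], [2.2, 0, 0, 0, 0, 0], [2.2, 0, 0, 0, 0, 0], [2.2, 0, 0, 0, 0, 0]]])

```text
time: 7.1
tool_pos: [485.7, -354.4, -1.0]
tcp_rot: [180.0, 0.0, 70.2]
ft_force: [-1.0, -0.2, -2.3]
finger_gap: 14.2
grip_force: 58.4
```

Run:
```python
from h import *
s=sensors.sense();print(s['time'],s['tool_pos'],s['tcp_rot'],s['ft_force'],s['finger_gap'])
snap('wrist','w5')
```

```text
7.1 [ 485.74253167 -354.43290143   -1.03516291] [1.79993602e+02 1.89868154e-02 7.01560733e+01] [-1.02980452 -0.16626454 -2.29942336] 14.207288062654799
```

View pics/w5.png

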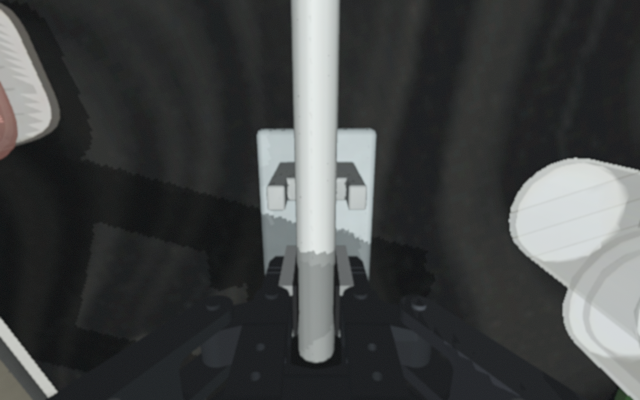

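The shaft is held, with its weight showing as about -2.3 N, and it's clear of the sleeve. Column centre is ~316 and the post is at (316,190). I'll refine the stand's axis from w1 and lift meanwhile.

>>> play_rows(motion=[[[0, 0, -1.5, 0, 0, 0], [0, 0, -3.5, 0, 0, 0], [0, 0, -6, 0, 0, 0], [0, 0, -8, 0, 0, 0], [0, 0, -9, 0, 0, 0]]])

```text
time: 7.65
tool_pos: [486.7, -356.3, 92.7]
tcp_rot: [179.7, 0.1, 70.1]
ft_force: [0.8, -0.1, -1.8]
finger_gap: 14.4
grip_force: 58.7
```

```bash
cat >> h.py <<'E'
def edges(f,rows,z,c0=270,c1=365,thr=130):
    im=cv2.GaussianBlur(cv2.imread('pics/'+f+'.png',0),(1,3),0).astype(float);P=[]
    for y in rows:
        l=im[y,c0:c1];i=np.where(l>thr)[0];a,b=i[0],i[-1]
        L=c0+a-(l[a]-thr)/(l[a]-l[a-1]);Rr=c0+b+(l[b]-thr)/(l[b]-l[b+1])
        p,q=ray(f,(L,y),z),ray(f,(Rr,y),z);P.append(np.r_[(p+q)[:2]/2,np.linalg.norm(p-q),L,Rr])
    return np.array(P)
E
python3 - <<'E'
from h import *
P=edges('w1',[80,85,90,95,135,140,230],10);Q=edges('w1',[106,112,118,165,170,175],80)
print(P.round(1));print(Q.round(1))
for A in (P,Q,np.vstack([P,Q])):
    k=np.polyfit(A[:,1],A[:,0],1);print(90-np.degrees(np.arctan(k[0])),np.polyval(k,[100,194.4]))
for row in (69,237): print('end z10',ray('w1',(318,{69:73,237:234}[row]),10).round(1))
for row in (103,123.5,162,181.5): print(row,ray('w1',(318,row),80).round(1))
s=sensors.sense();print(s['tool_pos'],s['tcp_rot'],s['ft_force'])
E
```

```text
[[599.7 289.8  74.4 286.8 349.6]
 [599.1 284.2  74.4 286.9 349.5]
 [598.5 278.6  74.1 287.2 349.2]
 [597.9 272.9  74.  287.4 349.1]
 [592.6 225.7  73.4 288.4 347.4]
 [591.9 219.6  73.2 288.6 347.2]
 [580.1  98.6  67.3 293.9 343.4]]
[[596.5 262.7  61.4 287.8 348.7]
 [595.9 256.9  61.  288.2 348.4]
 [595.  251.   61.3 287.9 348.2]
 [589.6 202.7  60.6 289.2 346.3]
 [589.  197.3  60.7 289.3 346.1]
 [588.3 191.8  60.5 289.5 345.9]]
84.1132181824201 [579.97489275 589.70817358]
83.45975946973348 [577.80271354 588.62540093]
83.96250174760486 [579.29490979 589.27921817]
end z10 [600.3 297.5  10. ]
end z10 [578.6  92.8  10. ]
103 [596.5 265.6  80. ]
123.5 [594.4 245.6  80. ]
162 [590.2 205.9  80. ]
181.5 [587.9 184.6  80. ]
[ 486.73797909 -356.34968824   92.73647322] [1.79748467e+02 1.02853829e-01 7.00651828e+01] [ 0.82956341 -0.08227115 -1.81912393]
```

>>> play_rows(motion=[[[3, -0.4, -1.5, 0, 0, 0], [6.5, -0.9, -3, 0, 0, 0], [10, -1.4, -4.5, 0, 0, 0], [13.5, -1.9, -6, 0, 0, 0], [17, -2.4, -7, 0, 0, 0]]])

```text
time: 8.15
tool_pos: [521.2, -185.8, 160.4]
tcp_rot: [179.9, 0.0, 70.1]
ft_force: [0.9, -0.1, -2.6]
finger_gap: 14.4
grip_force: 58.8
```

>>> play_rows(motion=[[[3.5, -0.5, -1, 0, 0, 0], [7, -1, -2, 0, 0, 0], [10.5, -1.5, -3, 0, 0, 0], [13.5, -2, -3.7, 0, 0, 0], [16.5, -2.5, -3.7, 0, 0, 0]]])

```text
time: 8.65
tool_pos: [554.2, -21.9, 197.7]
tcp_rot: [179.9, -0.0, 70.1]
ft_force: [0.9, -0.6, -2.4]
finger_gap: 14.3
grip_force: 58.8
```

>>> play_rows(motion=[[[3, -0.5, 0, 0, 0, -3], [6, -1, 0, 0, 0, -7], [9, -1.5, 0, 0, 0, -11], [12, -1.9, 0, 0, 0, -13.9], [12, -1.9, 0, 0, 0, -13.9]]])

```text
time: 9.15
tool_pos: [576.5, 99.6, 195.9]
tcp_rot: [-180.0, -0.1, 84.3]
ft_force: [-0.6, -1.2, -2.6]
finger_gap: 14.1
grip_force: 58.8
```

>>> play_rows(motion=[[[0, 0, 0, 0, 0, 0], [0, 0, 0, 0, 0, 0], [0, 0, 0, 0, 0, 0]]])

```text
time: 9.45
tool_pos: [576.3, 95.3, 195.9]
tcp_rot: [-180.0, 0.0, 83.9]
ft_force: [0.7, 0.5, -3.0]
finger_gap: 14.6
grip_force: 58.8
```

Run:
```python
from h import *
s=sensors.sense();print(s['time'],s['tool_pos'],s['tcp_rot'],s['joint_pos'],s['finger_gap'])
snap('wrist','w6')
for x in (-100,-70,0,60,100): print(x,proj('w6',(589.3+.1065*x,195+.9943*x,10)))
```

```text
9.45 [576.33983869  95.327871   195.91876911] [-1.79992591e+02  1.67027460e-02  8.39167640e+01] [ 4.37391875e+00  5.13314728e+00  8.81404650e+01 -1.51050421e-02
  8.67367055e+01  1.04580170e+01] 14.615651102378274
-100 [317.58308049 165.67017845]
-70 [317.65193778 138.39173907]
0 [317.82704168  69.02274943]
60 [317.99566212   2.222239  ]
100 [318.11917401 -46.70811348]
```

View pics/w6.png

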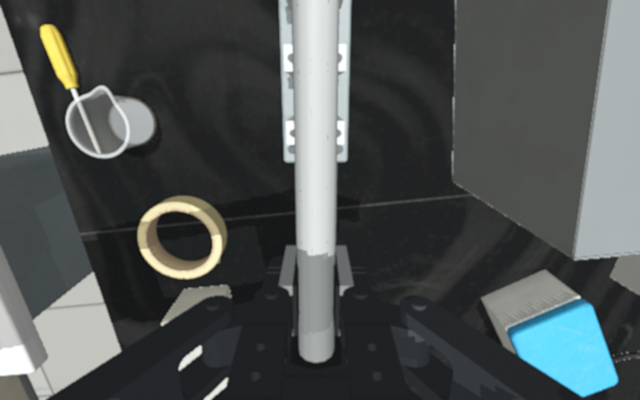

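The view shows the stand base from column ~283 to 349, ending at row ~162, with block 1 near row 133 and block 2 near row 57. The shaft is over its middle at ~316. That was the last picture allowed, so from here I'll work from numbers.

Run:
```python
from h import *
P=edges('w6',[5,15,25,35,80,90,100,110,155],10,265,370,120);print(P.round(1))
k=np.polyfit(P[:,1],P[:,0],1);print(90-np.degrees(np.arctan(k[0])),np.polyval(k,[100,194.4]))
im=cv2.imread('pics/w6.png',0)
print('col288',im[115:175,289].tolist());print(im[115:175,342].tolist());print('b2',im[36:80,290].tolist());print(im[36:80,342].tolist())
for y in (20,60,133,185,220): print(y,im[y,278:356].tolist())
```

```text
[[592.1 252.7  69.6 278.4 350.6]
 [591.2 244.1  69.8 278.6 350.4]
 [590.4 235.4  69.8 279.1 350.2]
 [589.5 226.5  70.  279.3 350.1]
 [585.2 184.9  69.9 280.9 348.9]
 [584.1 175.2  69.8 281.2 348.5]
 [583.1 165.3  69.9 281.4 348.3]
 [582.2 155.2  69.9 281.9 348.2]
 [577.3 107.7  70.1 283.2 347.1]]
84.14939619708981 [576.4700684 586.1431129]
col288 [203, 197, 187, 170, 160, 198, 244, 255, 255, 255, 255, 255, 255, 255, 255, 252, 233, 219, 218, 229, 246, 254, 255, 255, 255, 255, 255, 255, 254, 238, 198, 156, 142, 143, 143, 142, 150, 171, 193, 205, 209, 209, 209, 210, 208, 198, 174, 125, 64, 32, 32, 34, 34, 34, 34, 35, 34, 34, 34, 34]
[206, 206, 203, 195, 181, 203, 244, 255, 255, 255, 255, 255, 255, 255, 255, 255, 254, 252, 248, 251, 254, 255, 255, 255, 255, 255, 255, 255, 254, 237, 206, 177, 164, 159, 156, 163, 178, 191, 200, 204, 205, 204, 205, 206, 204, 189, 152, 95, 47, 31, 34, 35, 34, 34, 34, 33, 34, 35, 32, 35]
b2 [207, 207, 207, 207, 207, 206, 206, 217, 239, 253, 255, 255, 255, 255, 255, 255, 253, 223, 175, 149, 146, 147, 144, 142, 152, 183, 221, 248, 255, 255, 255, 255, 255, 255, 
[... 1442 characters left out ...]
, 40, 40, 38, 36, 36, 36, 36, 37, 38, 36, 33, 32, 35, 67, 115, 149, 166, 174, 181, 189, 197, 204, 208, 211, 213, 215, 218, 222, 226, 228, 230, 231, 232, 232, 231, 230, 230, 229, 227, 226, 223, 221, 219, 218, 216, 214, 210, 206, 202, 197, 192, 186, 179, 165, 141, 103, 61, 36, 33, 33, 33, 35, 32, 35, 33, 34, 36, 34, 36, 35, 34, 33, 34, 32, 35]
220 [25, 24, 22, 23, 21, 23, 22, 22, 23, 24, 24, 23, 23, 25, 23, 20, 30, 73, 125, 157, 170, 179, 187, 196, 202, 208, 211, 213, 216, 218, 221, 225, 228, 229, 231, 232, 233, 232, 231, 230, 229, 228, 226, 224, 222, 220, 219, 217, 214, 210, 206, 201, 195, 190, 183, 172, 153, 126, 84, 42, 32, 35, 35, 37, 34, 36, 36, 37, 35, 34, 31, 29, 30, 27, 27, 23, 27, 26]
```

```bash
cat >> h.py <<'E'
u=np.array([np.cos(np.radians(84.15)),np.sin(np.radians(84.15)),0]);n=np.array([u[1],-u[0],0])
L0=np.array([586.14,194.4,0])
def plan(C,X,z,yoff=-0.7):
    s=sensors.sense();Rt=Ro.from_euler('xyz',s['tcp_rot'],degrees=True).as_matrix()
    rel=s['tool_pos']-C;rel[2]=0
    print('t',round(s['time'],2),'stand x',rel@u,'lat(shaft)',rel@n+yoff,'z',s['tool_pos'][2],'rot',s['tcp_rot'].round(2),'F',s['ft_force'].round(1),'T',s['wrist_torque'].round(2),'gap',s['finger_gap'].round(1),s['grip_force'])
    tgt=C+X*u-yoff*n;tgt[2]=z
    print('shift cm',(Rt.T@(tgt-s['tool_pos'])/10).round(2),'yaw turn',s['tcp_rot'][2]-84.15)
E
python3 - <<'E'
from h import *
for uv,z,x in [((289,162.2),10,-100),((342,161.5),10,-100),((289,145.3),80,-70),((342,145.6),80,-70),((289,119.9),80,-50),((342,119.8),80,-50),((290,71.3),80,-10),((342,71.2),80,-10)]:
    p=ray('w6',uv,z);print(x,((p-L0)@u-x).round(1),((p-L0)@n).round(1))
E
```

```text
-100 4.9 -29.0
-100 5.5 29.6
-70 4.0 -22.7
-70 3.6 23.8
-50 5.7 -22.1
-50 5.6 23.3
-10 4.7 -20.2
-10 4.6 22.6
```

```bash
cat >> h.py <<'E'
C=L0+4.8*u
E
python3 - <<'E'
from h import *
plan(C,-238,90)
E
```

```text
Traceback (most recent call last):
  File "h.py", line 36, in plan
    print('t',round(s['time'],2),'stand x',rel@u,'lat(shaft)',rel@n+yoff,'z',s['tool_pos'][2],'rot',s['tcp_rot'].round(2),'F',s['ft_force'].round(1),'T',s['wrist_torque'].round(2),'gap',s['finger_gap'].round(1),s['grip_force'])
                                                                                                                                                                                          ^^^^^^^^^^^^^^^^^^^^^
AttributeError: 'float' object has no attribute 'round'
```

```bash
sed -i "s/s\['finger_gap'\].round(1)/round(s['finger_gap'],1)/" h.py
python3 -c "
from h import *
plan(C,-238,90)"
```

```text
t 9.5 stand x -104.30125493949112 lat(shaft) -0.3067367922020494 z 195.96114984576718 rot [1.800e+02 1.000e-02 8.392e+01] F [-0.1  0.2 -2.9] T [-0.1   0.04  0.01] gap 14.2 58.83502162992954
shift cm [-13.37   0.08  10.6 ] yaw turn -0.2330255518639035
```

>>> play_rows(motion=[[[-3, 0, 0, 0, 0, 0], [-7, 0, 0, 0, 0, 0], [-10.5, 0, 0, 0, 0, 0], [-13.4, 0.05, 0, 0, 0, -0.2], [-13.4, 0.05, 3, 0, 0, -0.2]]])

```text
time: 10.0
tool_pos: [565.8, -41.9, 170.8]
tcp_rot: [179.5, 0.1, 83.9]
ft_force: [1.1, 0.3, -2.6]
finger_gap: 14.3
grip_force: 58.9
```

>>> play_rows(motion=[[[0, 0, 3, 0, 0, 0], [0, 0, 7, 0, 0, 0], [0, 0, 11, 0, 0, 0], [0, 0, 14.5, 0, 0, 0], [0, 0, 16.2, 0, 0, 0]]])

```text
time: 10.5
tool_pos: [559.8, -37.3, -0.0]
tcp_rot: [-179.7, -0.0, 84.1]
ft_force: [-1.0, 0.1, -2.6]
finger_gap: 14.4
grip_force: 58.9
```

>>> play_rows(motion=[[[0, 0, 0, 0, 0, 0], [0, 0, 0, 0, 0, 0], [0, 0, 0, 0, 0, 0]]])

```text
time: 10.8
tool_pos: [564.6, -37.4, 6.0]
tcp_rot: [179.8, 0.0, 84.2]
ft_force: [1.4, -0.2, -2.5]
finger_gap: 14.4
grip_force: 58.9
```

```bash
python3 -c "
from h import *
plan(C,-190,3.1)"
```

```text
t 10.8 stand x -237.61646577378045 lat(shaft) 1.5117568859719512 z 5.994725341158275 rot [1.7981e+02 1.0000e-02 8.4180e+01] F [ 1.4 -0.2 -2.5] T [-0.07 -0.03  0.03] gap 14.4 58.901288229972124
shift cm [ 4.76 -0.15  0.29] yaw turn 0.034842953897779694
```

>>> play_rows(motion=[[[0, 0, 0, 0, 0, 0], [0, 0, 0, 0, 0, 0], [0, 0, 0, 0, 0, 0], [0, 0, 0, 0, 0, 0], [0, 0, 0, 0, 0, 0]]])

```text
time: 11.3
tool_pos: [563.0, -36.9, 4.0]
tcp_rot: [180.0, -0.0, 84.2]
ft_force: [0.3, 0.2, -3.2]
finger_gap: 14.4
grip_force: 58.9
```

```bash
python3 -c "
from h import *
plan(C,-190,3.1)"
```

```text
t 11.3 stand x -237.20964586857957 lat(shaft) -0.18178506962786822 z 3.9914466047243984 rot [179.99  -0.    84.21] F [ 0.3  0.2 -3.2] T [-0.05 -0.02  0.01] gap 14.4 58.90071552246809
shift cm [4.72 0.02 0.09] yaw turn 0.06424281253686104
```

>>> play_rows(motion=[[[0, 0, 0, 0, 0, 0], [0, 0, 0, 0, 0, 0]]])

```text
time: 11.5
tool_pos: [562.9, -36.9, 3.8]
tcp_rot: [-180.0, 0.0, 84.2]
ft_force: [-0.1, 0.1, -2.5]
finger_gap: 14.0
grip_force: 58.9
```

```bash
python3 -c "
from h import *
plan(C,-190,3.1)"
```

```text
t 11.5 stand x -237.2597112734047 lat(shaft) -0.27358034717854873 z 3.823827350920482 rot [-179.99    0.     84.21] F [-0.1  0.1 -2.5] T [-0.05 -0.02  0.01] gap 14.0 58.90143407508731
shift cm [4.73 0.03 0.07] yaw turn 0.06264888287503823
```

>>> play_rows(motion=[[[0.8, 0, 0.05, 0, 0, 0], [1.8, 0, 0.05, 0, 0, 0], [2.8, 0, 0.05, 0, 0, 0], [3.8, 0, 0.05, 0, 0, 0], [4.8, 0, 0.05, 0, 0, 0]]])

```text
time: 12.0
tool_pos: [567.9, 12.1, 3.4]
tcp_rot: [-180.0, -0.0, 84.2]
ft_force: [-0.5, 0.3, -1.9]
finger_gap: 14.3
grip_force: 58.9
```

>>> play_rows(motion=[[[0.5, 0, 0, 0, 0, 0], [1, 0, 0, 0, 0, 0], [1, 0, 0, 0, 0, 0], [1, 0, 0, 0, 0, 0], [1, 0, 0, 0, 0, 0]]])

```text
time: 12.5
tool_pos: [568.8, 20.5, 3.4]
tcp_rot: [-180.0, 0.0, 84.2]
ft_force: [0.3, -1.0, -2.5]
finger_gap: 14.5
grip_force: 58.9
```

```bash
python3 -c "
from h import *
plan(C,-93,3.1)"
```

```text
t 12.5 stand x -179.5985873312766 lat(shaft) -0.24981767254887965 z 3.368060055959861 rot [-1.800e+02  1.000e-02  8.419e+01] F [ 0.3 -1.  -2.5] T [-0.1   0.    0.05] gap 14.5 58.902008794248104
shift cm [8.66 0.03 0.03] yaw turn 0.04148651602196196
```

>>> play_rows(motion=[[[0.8, 0, 0, 0, 0, 0], [1.8, 0, 0, 0, 0, 0], [2.8, 0, 0, 0, 0, 0], [3.8, 0, 0, 0, 0, 0], [4.5, 0, 0, 0, 0, 0]]])

```text
time: 13.0
tool_pos: [573.4, 67.0, 3.4]
tcp_rot: [180.0, -0.0, 84.3]
ft_force: [0.0, -1.1, -2.4]
finger_gap: 14.3
grip_force: 58.9
```

>>> play_rows(motion=[[[0.7, 0, 0, 0, 0, 0], [1.5, 0, 0, 0, 0, 0], [1.5, 0, 0, 0, 0, 0]]])

```text
time: 13.3
tool_pos: [574.9, 81.6, 3.4]
tcp_rot: [180.0, -0.0, 84.3]
ft_force: [0.3, -0.4, -2.6]
finger_gap: 14.4
grip_force: 58.9
```

```bash
python3 -c "
from h import *
plan(C,-93,3.1)"
```

```text
t 13.3 stand x -118.17638991095487 lat(shaft) -0.36404807669979955 z 3.4092784948830808 rot [ 1.800e+02 -2.000e-02  8.426e+01] F [ 0.3 -0.4 -2.6] T [-0.02  0.03  0.  ] gap 14.4 58.90406370162964
shift cm [2.52 0.04 0.03] yaw turn 0.11292810414491328
```

>>> play_rows(motion=[[[0.8, 0, 0, 0, 0, 0], [1.6, 0, 0, 0, 0, 0], [2.4, 0, 0, 0, 0, 0], [2.4, 0, 0.1, 0, 0, 0], [2.4, 0, 0.15, 0, 0, 0]]])

```text
time: 13.8
tool_pos: [577.2, 104.6, 1.8]
tcp_rot: [-180.0, 0.0, 84.3]
ft_force: [0.1, 0.8, -2.0]
finger_gap: 14.4
grip_force: 58.9
```

>>> play_rows(motion=[[[0, 0, 0, 0, 0, 0], [0, 0, 0, 0, 0, 0], [0, 0, 0, 0, 0, 0]]])

```text
time: 14.1
tool_pos: [577.2, 104.1, 1.9]
tcp_rot: [-180.0, 0.0, 84.2]
ft_force: [0.5, 0.4, -2.0]
finger_gap: 14.5
grip_force: 58.9
```

```bash
python3 -c "
from h import *
plan(C,-93,3.1)"
```

```text
t 14.1 stand x -95.54224743947987 lat(shaft) -0.34692066255692633 z 1.8749649278001908 rot [-180.      0.     84.19] F [ 0.5  0.4 -2. ] T [-0.13 -0.02 -0.01] gap 14.5 58.91020366922021
shift cm [ 0.25  0.03 -0.12] yaw turn 0.0403170695446704
```

>>> play_rows(motion=[[[0, 0, 0, 0, 0, 0], [0, 0, 0, 0, 0, 0], [0, 0, 0, 0, 0, 0], [0, 0, 0, 0, 0, 0], [0, 0, 0, 0, 0, 0]]], jaw=1)

```text
time: 14.6
tool_pos: [577.4, 104.4, 2.0]
tcp_rot: [180.0, -0.0, 84.2]
ft_force: [-0.3, 0.6, 1.1]
finger_gap: 84.6
grip_force: 0.0
```

>>> play_rows(motion=[[[0, 0, 0, 0, 0, 0], [0, 0, 0, 0, 0, 0], [0, 0, 0, 0, 0, 0], [0, 0, 0, 0, 0, 0], [0, 0, 0, 0, 0, 0]]])

```text
time: 15.1
tool_pos: [577.2, 104.4, 1.9]
tcp_rot: [-180.0, -0.0, 84.2]
ft_force: [0.8, -1.1, 0.3]
finger_gap: 85.2
grip_force: 0.0
```

Run:
```python
from h import *
plan(C,-143.5,1.5)
snap('wrist','w7');im=cv2.imread('pics/w7.png',0)
for y in (20,80,140,200,230): print(y,im[y,285:350].tolist())
print([int(v) for v in im[200:400:3,316]])
# where knob should be
for x in (-127.5,-163.5): print(proj('w7',C+x*u+[0,0,68]), proj('w7',C+x*u+15*n+[0,0,53]))
```

```text
t 15.1 stand x -95.24675946610796 lat(shaft) -0.3868644638777521 z 1.8633208541790278 rot [-180.     -0.     84.21] F [ 0.8 -1.1  0.3] T [ 0.03 -0.02 -0.03] gap 85.2 0.0
shift cm [-4.83  0.03  0.04] yaw turn 0.061621968072287814
20 [216, 216, 216, 216, 215, 216, 216, 216, 216, 216, 216, 216, 216, 216, 216, 216, 216, 216, 216, 216, 216, 216, 216, 216, 216, 216, 216, 216, 216, 216, 216, 216, 216, 216, 216, 216, 216, 216, 216, 216, 216, 216, 216, 216, 216, 216, 216, 216, 216, 216, 216, 216, 216, 216, 216, 216, 216, 216, 216, 216, 216, 216, 216, 216, 216]
80 [92, 91, 92, 92, 92, 88, 82, 83, 92, 99, 110, 127, 141, 151, 157, 160, 162, 165, 168, 172, 176, 177, 178, 180, 182, 184, 184, 184, 184, 183, 184, 183, 182, 181, 181, 180, 179, 179, 177, 176, 171, 169, 166, 163, 160, 156, 153, 149, 141, 130, 117, 105, 100, 102, 103, 103, 103, 104, 103, 103, 103, 103, 103, 103, 103]
140 [147, 148, 147, 147, 148, 148, 142, 124, 113, 115, 123, 132, 142, 149, 155, 159, 161, 162, 165, 168, 172, 175, 176, 178, 181, 183, 183, 183, 183, 184, 183, 183, 182, 181, 179, 178, 177, 176, 175, 171, 168, 165, 162, 158
[... 498 characters left out ...]
16, 216, 216, 216, 216, 216, 216, 216, 216, 216, 217, 216, 216, 216, 216, 216, 216, 216, 216, 216, 216, 216, 216, 216, 216, 216, 216, 216, 216, 216, 216, 216, 216, 216, 216, 216, 216, 216, 216, 216, 216, 216, 216, 216, 216, 216, 216, 216, 216, 216, 216, 216, 216, 216]
[122, 215, 216, 216, 216, 216, 216, 216, 216, 216, 216, 216, 216, 216, 216, 216, 216, 216, 216, 216, 181, 110, 112, 112, 112, 113, 112, 112, 112, 113, 112, 112, 112, 113, 113, 113, 113, 115, 119, 112, 113, 113, 117, 128, 127, 127, 127, 128, 128, 128, 128, 128, 97, 9, 14, 10, 23, 19, 19, 19, 21, 18, 17, 19, 18, 21, 21]
[313.92446305 370.05090871] [346.94240196 343.99611932]
[313.94998712 434.24913276] [344.7495503  404.29177514]
```

Released: gap 85 mm, zero grip, shaft resting. Next I'll slide the open fingers back 5.1 cm to the knob and close.

>>> play_rows(motion=[[[-1, 0, 0, 0, 0, 0], [-2.2, 0, 0, 0, 0, 0], [-3.4, 0, 0, 0, 0, 0], [-4.5, 0, 0, 0, 0, 0], [-5.1, 0, 0, 0, 0, 0]]])

```text
time: 15.65
tool_pos: [572.0, 52.0, 1.9]
tcp_rot: [-180.0, 0.0, 84.1]
ft_force: [-0.6, -0.1, -0.2]
finger_gap: 85.3
grip_force: 0.0
```

>>> play_rows(motion=[[[0, 0, 0, 0, 0, 0], [0, 0, 0, 0, 0, 0], [0, 0, 0, 0, 0, 0], [0, 0, 0, 0, 0, 0], [0, 0, 0, 0, 0, 0]]])

```text
time: 16.15
tool_pos: [572.1, 54.0, 1.9]
tcp_rot: [-180.0, -0.0, 84.2]
ft_force: [0.5, 0.6, -0.3]
finger_gap: 85.2
grip_force: 0.0
```

Run:
```python
from h import *
plan(C,-146.5,1.5)
snap('wrist','w8');im=cv2.imread('pics/w8.png',0)
print('axis col from row0',[int(v) for v in im[0:400:4,315]])
for y in (100,200,260,290,320,350): print(y,im[y,270:362:2].tolist())
for x in (-70,-126,-162): print(x,proj('w8',C+x*u+[0,0,61]), proj('w8',C+x*u+[0,0,68]))
```

```text
t 16.15 stand x -145.8873160587931 lat(shaft) -0.33767612532799407 z 1.8870558297806248 rot [-180.     -0.     84.24] F [ 0.5  0.6 -0.3] T [-0.03 -0.02  0.03] gap 85.2 0.0
shift cm [-0.06  0.03  0.04] yaw turn 0.0926099386835233
axis col from row0 [182, 183, 182, 182, 199, 216, 216, 216, 216, 216, 216, 216, 216, 216, 216, 216, 216, 216, 216, 216, 216, 216, 216, 216, 209, 126, 126, 185, 186, 186, 185, 186, 186, 186, 186, 186, 187, 186, 187, 186, 187, 187, 187, 186, 186, 187, 187, 188, 187, 187, 187, 188, 187, 188, 187, 188, 188, 187, 188, 188, 188, 188, 182, 119, 13, 17, 18, 20, 23, 21, 21, 17, 20, 23, 22, 20, 22, 22, 23, 22, 24, 21, 20, 23, 12, 15, 14, 13, 12, 14, 14, 15, 14, 19, 19, 19, 20, 22, 21, 20]
100 [94, 95, 94, 94, 94, 93, 94, 93, 94, 93, 93, 83, 89, 98, 106, 110, 113, 115, 120, 123, 126, 125, 125, 126, 124, 121, 119, 116, 112, 108, 103, 97, 84, 87, 104, 103, 103, 103, 103, 103, 102, 103, 102, 102, 102, 118]
200 [21, 20, 21, 21, 21, 20, 20, 19, 20, 22, 19, 18, 68, 127, 146, 162, 169, 171, 178, 183, 187, 188, 188, 186, 183, 180, 177, 170, 162, 154, 143, 119, 71, 21, 20, 19, 2
[... 270 characters left out ...]
, 19, 18, 20, 21, 18, 21, 21, 21, 22, 22, 20, 19, 21, 21, 22, 20, 20, 19, 19, 22, 18, 20, 19, 23, 19, 18, 18, 22, 20, 19, 18, 13, 12, 13, 12, 11]
320 [11, 12, 14, 14, 12, 14, 13, 19, 19, 21, 19, 22, 20, 22, 20, 21, 20, 21, 20, 21, 20, 22, 23, 26, 24, 20, 23, 21, 23, 22, 21, 19, 20, 21, 16, 15, 19, 19, 14, 11, 12, 9, 11, 15, 13, 14]
350 [14, 15, 12, 14, 10, 14, 13, 13, 11, 11, 13, 14, 14, 13, 9, 13, 12, 11, 13, 13, 8, 14, 12, 13, 12, 11, 14, 12, 11, 11, 12, 11, 14, 12, 13, 14, 11, 16, 12, 12, 12, 14, 14, 14, 12, 13]
-70 [313.93504426  96.4405686 ] [313.80725448  96.63024429]
-126 [313.90115402 248.0995101 ] [313.7893431 256.59733  ]
-162 [313.88373285 326.05930349] [313.78025216 337.78876413]
```

The shoulder (bright to dark at row ~252) and the knob's back edge (~335) match the prediction, so the fingers are over the knob's middle. I'll close on it.

>>> play_rows(motion=[[[0, 0, 0, 0, 0, 0], [0, 0, 0, 0, 0, 0], [0, 0, 0, 0, 0, 0], [0, 0, 0, 0, 0, 0], [0, 0, 0, 0, 0, 0]]], jaw=0, squeeze=40)

```text
time: 16.7
tool_pos: [572.2, 53.6, 2.0]
tcp_rot: [180.0, -0.0, 84.2]
ft_force: [-1.2, -0.3, 0.5]
finger_gap: 28.1
grip_force: 42.0
```

>>> play_rows(motion=[[[0, 0, 0, 0, 0, 0], [0, 0, 0, 0, 0, 0], [0, 0, 0, 0, 0, 0], [0, 0, -0.03, 0, 0, 0], [0, 0, -0.05, 0, 0, 0]]])

```text
time: 17.2
tool_pos: [572.1, 53.6, 2.3]
tcp_rot: [-180.0, 0.0, 84.2]
ft_force: [-0.6, 0.1, -1.5]
finger_gap: 28.1
grip_force: 41.8
```

>>> play_rows(motion=[[[0.6, 0, 0, 0, 0, 0], [1.3, 0, 0, 0, 0, 0], [2, 0, 0, 0, 0, 0], [2.7, 0, 0, 0, 0, 0], [3.4, 0, 0, 0, 0, 0]]])

```text
time: 17.7
tool_pos: [575.8, 83.7, 3.8]
tcp_rot: [180.0, 0.4, 84.2]
ft_force: [-11.2, -27.5, 20.8]
finger_gap: 28.7
grip_force: 44.1
```

```bash
python3 -c "
from h import *
plan(C,-88.5,1.5)"
```

```text
t 17.7 stand x -115.93855082265573 lat(shaft) 0.2793518227168559 z 3.8497279935234414 rot [179.98   0.41  84.23] F [-11.2 -27.5  20.8] T [-4.19  1.66  0.22] gap 28.7 44.12579165305942
shift cm [ 2.75 -0.02  0.22] yaw turn 0.08283356058555569
```

The push meets resistance: -28 N axially and +20 N upward. That fits a shaft that drooped at the knob, so its raised tip catches the top edge of the third hole. I'll back off a little, raise the knob, and see how the force reads.

>>> play_rows(motion=[[[-0.8, 0, 0, 0, 0, 0], [-1.6, 0, 0, 0, 0, 0], [-1.6, 0, 0, 0, 0, 0], [-1.6, 0, 0, 0, 0, 0], [-1.6, 0, 0, 0, 0, 0]]])

```text
time: 18.2
tool_pos: [574.2, 71.5, 2.7]
tcp_rot: [180.0, 0.0, 84.2]
ft_force: [-1.7, -1.8, 5.3]
finger_gap: 28.9
grip_force: 42.5
```

>>> play_rows(motion=[[[0, 0, -0.1, 0, 0, 0], [0, 0, -0.2, 0, 0, 0], [0, 0, -0.2, 0, 0, 0], [0, 0, -0.2, 0, 0, 0]]])

```text
time: 18.6
tool_pos: [573.5, 71.7, 3.9]
tcp_rot: [-179.9, 0.0, 84.2]
ft_force: [0.1, -0.0, -1.5]
finger_gap: 28.7
grip_force: 41.7
```

>>> play_rows(motion=[[[0, 0, -0.1, 0, 0, 0], [0, 0, -0.2, 0, 0, 0], [0, 0, -0.2, 0, 0, 0], [0, 0, -0.2, 0, 0, 0]]])

```text
time: 19.0
tool_pos: [573.7, 71.5, 6.2]
tcp_rot: [-180.0, 0.0, 84.2]
ft_force: [-0.7, -0.5, -3.0]
finger_gap: 28.2
grip_force: 41.5
```

```bash
python3 -c "
from h import *
plan(C,-88.5,1.5)"
```

```text
t 19.0 stand x -128.29877092324267 lat(shaft) -0.5470958420071426 z 6.206492110042067 rot [-1.7998e+02  1.0000e-02  8.4210e+01] F [-0.7 -0.5 -3. ] T [-0.25  0.08  0.01] gap 28.2 41.50747421197593
shift cm [3.98 0.06 0.47] yaw turn 0.06386036772009618
```

>>> play_rows(motion=[[[0.4, 0, 0, 0, 0, 0], [0.9, 0, 0, 0, 0, 0], [1.4, 0, 0, 0, 0, 0], [1.8, 0, 0, 0, 0, 0], [1.8, 0, 0, 0, 0, 0]]])

```text
time: 19.5
tool_pos: [575.8, 90.3, 6.4]
tcp_rot: [180.0, -0.0, 84.3]
ft_force: [1.1, 0.2, -2.9]
finger_gap: 28.7
grip_force: 41.5
```

```bash
python3 -c "
from h import *
plan(C,-88.5,1.5)"
```

```text
t 19.5 stand x -109.39025893581218 lat(shaft) -0.36917163571733336 z 6.390873320916243 rot [ 1.7999e+02 -2.0000e-02  8.4260e+01] F [ 1.1  0.2 -2.9] T [-0.28  0.04 -0.02] gap 28.7 41.45370435900986
shift cm [2.09 0.04 0.49] yaw turn 0.107018891055219
```

>>> play_rows(motion=[[[0.5, 0, 0, 0, 0, 0], [1, 0, 0, 0, 0, 0], [1.5, 0, 0, 0, 0, 0], [1.5, 0, 0, 0, 0, 0]]])

```text
time: 19.9
tool_pos: [577.3, 105.2, 6.4]
tcp_rot: [180.0, -0.0, 84.2]
ft_force: [1.0, 0.9, -3.1]
finger_gap: 28.4
grip_force: 41.5
```

>>> play_rows(motion=[[[0.2, 0, 0, 0, 0, 0], [0.4, 0, 0, 0, 0, 0], [0.4, 0, 0, 0, 0, 0]]])

```text
time: 20.2
tool_pos: [577.7, 108.6, 6.4]
tcp_rot: [180.0, -0.0, 84.2]
ft_force: [0.4, 0.9, -2.9]
finger_gap: 28.3
grip_force: 41.5
```

```bash
python3 -c "
from h import *
plan(C,-88.5,1.5)"
```

```text
t 20.2 stand x -91.04509969713413 lat(shaft) -0.3737645266298759 z 6.406697477916112 rot [ 1.800e+02 -1.000e-02  8.422e+01] F [ 0.4  0.9 -2.9] T [-0.24 -0.02 -0.01] gap 28.3 41.460607247427106
shift cm [0.25 0.04 0.49] yaw turn 0.06606221223287889
```

>>> play_rows(motion=[[[0.1, 0, 0, 0, 0, 0], [0.2, 0, 0, 0, 0, 0], [0.3, 0, 0, 0, 0, 0], [0.3, 0, 0, 0, 0, 0]]])

```text
time: 20.6
tool_pos: [578.0, 111.4, 6.4]
tcp_rot: [180.0, -0.0, 84.2]
ft_force: [0.3, -0.5, -3.8]
finger_gap: 28.7
grip_force: 41.5
```

>>> play_rows(motion=[[[0.1, 0, 0, 0, 0, 0], [0.2, 0, 0, 0, 0, 0], [0.3, 0, 0, 0, 0, 0], [0.3, 0, 0, 0, 0, 0]]])

```text
time: 21.0
tool_pos: [578.1, 112.5, 6.4]
tcp_rot: [-180.0, 0.2, 84.2]
ft_force: [-1.4, -9.4, -1.1]
finger_gap: 28.6
grip_force: 41.7
```

```bash
python3 -c "
from h import *
plan(C,-88.5,1.5)"
```

```text
t 21.0 stand x -87.05030467614941 lat(shaft) -0.3679696027985073 z 6.396876563128575 rot [-1.7998e+02  1.6000e-01  8.4200e+01] F [-1.4 -9.4 -1.1] T [-1.73  0.3   0.02] gap 28.6 41.699355631135404
shift cm [-0.14  0.04  0.49] yaw turn 0.04682887338772446
```

Contact is at stand x ≈ -87, as expected for the seated shoulder, with a reaction of about -9 N. I'll press a touch more, relax, lower and release.

>>> play_rows(motion=[[[0.1, 0, 0, 0, 0, 0], [0.1, 0, 0, 0, 0, 0], [0, 0, 0.1, 0, 0, 0], [-0.05, 0, 0.15, 0, 0, 0], [-0.05, 0, 0.15, 0, 0, 0]]])

```text
time: 21.5
tool_pos: [578.3, 112.5, 5.8]
tcp_rot: [180.0, 0.1, 84.2]
ft_force: [-4.8, -7.4, 5.7]
finger_gap: 28.5
grip_force: 42.4
```

>>> play_rows(motion=[[[0, 0, 0, 0, 0, 0], [0, 0, 0, 0, 0, 0], [0, 0, 0, 0, 0, 0], [0, 0, 0, 0, 0, 0], [0, 0, 0, 0, 0, 0]]], jaw=1)

```text
time: 22.0
tool_pos: [578.3, 114.0, 4.9]
tcp_rot: [180.0, -0.0, 84.2]
ft_force: [0.3, -1.2, -0.4]
finger_gap: 85.4
grip_force: 0.0
```

>>> play_rows(motion=[[[0, 0, 0, 0, 0, 0], [0, 0, 0, 0, 0, 0], [0, 0, 0, 0, 0, 0], [0, 0, 0, 0, 0, 0], [0, 0, 0, 0, 0, 0]]])

```text
time: 22.5
tool_pos: [578.2, 113.8, 4.9]
tcp_rot: [-180.0, 0.0, 84.2]
ft_force: [0.3, 1.0, 0.6]
finger_gap: 85.6
grip_force: 0.0
```

Run:
```python
from h import *
plan(C,-88.5,1.5)
snap('wrist','w9');im=cv2.imread('pics/w9.png',0)
print([int(v) for v in im[100:400:4,315]])
for x in (-70,-106): print(x,proj('w9',C+x*u+[0,0,68]),proj('w9',C+x*u+[0,0,61]),proj('w9',C+x*u+[0,0,80]))
```

```text
t 22.5 stand x -85.75359705527492 lat(shaft) -0.3936888247192598 z 4.870816914265628 rot [-180.      0.     84.21] F [0.3 1.  0.6] T [ 0.04 -0.02  0.01] gap 85.6 0.0
shift cm [-0.27  0.04  0.34] yaw turn 0.0616576637030164
[127, 128, 173, 188, 187, 188, 187, 188, 188, 188, 188, 188, 188, 189, 188, 188, 189, 189, 189, 189, 189, 188, 189, 189, 189, 189, 189, 188, 119, 113, 112, 111, 215, 216, 216, 216, 216, 216, 216, 216, 216, 217, 162, 151, 151, 143, 19, 22, 22, 24, 21, 21, 21, 21, 21, 23, 22, 22, 22, 21, 14, 11, 14, 12, 12, 13, 13, 10, 20, 18, 20, 19, 17, 20, 18]
-70 [313.95344855 262.73531434] [314.05433182 254.19044289] [313.7530481  279.70934791]
-106 [313.97879311 340.99665484] [314.07081028 329.45300285] [313.79818891 363.65364664]
```

>>> play_rows(motion=[[[0, 0, -1, 0, 0, 0], [0, 0, -3, 0, 0, 0], [0, 0, -6, 0, 0, 0], [0, 0, -9, 0, 0, 0], [0, 0, -12, 0, 0, 0]]])

```text
time: 23.05
tool_pos: [578.2, 113.8, 126.9]
tcp_rot: [180.0, -0.0, 84.2]
ft_force: [1.1, -0.2, -0.2]
finger_gap: 85.1
grip_force: 0.0
```

>>> play_rows(motion=[[[0, 0, 0, 0, 0, 0], [0, 0, 0, 0, 0, 0], [0, 0, 0, 0, 0, 0], [0, 0, 0, 0, 0, 0], [0, 0, 0, 0, 0, 0]]])

```text
time: 23.55
tool_pos: [577.3, 113.7, 123.6]
tcp_rot: [-179.9, 0.0, 84.2]
ft_force: [-0.3, 0.2, 0.3]
finger_gap: 85.6
grip_force: 0.0
```

>>> play_rows(motion=[[[0, 0, 0, 0, 0, 0], [0, 0, 0, 0, 0, 0], [0, 0, 0, 0, 0, 0]]])

```text
time: 23.85
tool_pos: [578.1, 113.8, 124.7]
tcp_rot: [-180.0, 0.0, 84.2]
ft_force: [-0.4, 0.2, 0.6]
finger_gap: 85.5
grip_force: 0.0
```

Run:
```python
from h import *
plan(C,-88.5,1.5)
for f in('w8','w9'):
    im=cv2.imread('pics/%s.png'%f,0);print(f,im[325:350,300:330].mean(1).round(0).tolist())
snap('wrist','wa');im=cv2.imread('pics/wa.png',0)
v=im[:,311:318].mean(1).round(0).astype(int)
for x,z in ((90,57),(90,53),(70,80),(50,80),(10,80),(-10,80),(-50,80),(-70,80),(-70,68),(-106,68),(-100,10)): print(x,z,proj('wa',C+x*u+[0,0,z]).round(1))
print(list(enumerate(v.tolist()))[0:300:2])
```

```text
t 23.85 stand x -85.75071459755766 lat(shaft) -0.4510186494024484 z 124.71043938474824 rot [-179.98    0.     84.21] F [-0.4  0.2  0.6] T [-0.02  0.01  0.03] gap 85.5 0.0
shift cm [-0.27  0.05 12.32] yaw turn 0.06441099105896342
w8 [21.0, 21.0, 20.0, 20.0, 20.0, 21.0, 21.0, 22.0, 22.0, 19.0, 16.0, 13.0, 12.0, 12.0, 13.0, 12.0, 13.0, 13.0, 13.0, 13.0, 13.0, 13.0, 12.0, 12.0, 12.0]
w9 [21.0, 20.0, 21.0, 20.0, 21.0, 20.0, 21.0, 20.0, 20.0, 21.0, 22.0, 22.0, 23.0, 20.0, 17.0, 14.0, 13.0, 13.0, 13.0, 13.0, 13.0, 13.0, 14.0, 14.0, 13.0]
90 57 [315.2 -77. ]
90 53 [315.3 -73.9]
70 80 [315.1 -54.2]
50 80 [315.1 -13.3]
10 80 [315.   61.2]
-10 80 [315.   95.3]
-50 80 [315.  157.8]
-70 80 [315.  186.5]
-70 68 [315.  182.1]
-106 68 [315.  228.2]
-100 10 [315.2 197.6]
[(0, 175), (2, 193), (4, 234), (6, 238), (8, 237), (10, 237), (12, 238), (14, 238), (16, 238), (18, 238), (20, 238), (22, 238), (24, 238), (26, 238), (28, 238), (30, 238), (32, 238), (34, 238), (36, 238), (38, 238), (40, 238), (42, 238), (44, 238), (46, 239), (48, 239), (50, 239), (52, 239), (54, 239), (56, 239), (58, 239), (60, 248)
[... 655 characters left out ...]
(174, 255), (176, 255), (178, 255), (180, 255), (182, 255), (184, 255), (186, 252), (188, 117), (190, 58), (192, 62), (194, 62), (196, 62), (198, 62), (200, 63), (202, 63), (204, 62), (206, 50), (208, 40), (210, 41), (212, 41), (214, 40), (216, 41), (218, 42), (220, 45), (222, 46), (224, 48), (226, 45), (228, 31), (230, 31), (232, 34), (234, 37), (236, 38), (238, 37), (240, 36), (242, 31), (244, 30), (246, 30), (248, 30), (250, 39), (252, 54), (254, 33), (256, 26), (258, 26), (260, 27), (262, 27), (264, 27), (266, 25), (268, 26), (270, 27), (272, 25), (274, 26), (276, 26), (278, 26), (280, 26), (282, 26), (284, 26), (286, 26), (288, 26), (290, 26), (292, 26), (294, 27), (296, 26), (298, 26)]
```

The block edges match the model to about 1 px. The knob's back edge is at row ~227 against 228 predicted for home, so the shoulder is seated to about 1 mm. I'll hand in.

```bash
python3 -c "
from bench import job
print(job.hand_in())"
```

```text
the job is handed in; nothing more can be done
None
```

The shaft is through all three blocks with its knob seated against the first one to within about 1 mm by my camera estimate, released with the gripper clear; the job is handed in at about 24 s, and no verdict came back.

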